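# Load and clamp the pin-puller test fixture

### The arm

A 6-joint arm with a two-finger parallel gripper is mounted at the origin on the work surface. World frame = base frame: x ahead of the robot, y to its left, z up, the work surface at z = 0. Lengths are in m, angles in rad, forces in N, time in s.
With the tool pointing down it reaches from about 0.35 to 0.875 m from the base axis. Payload 4.2 kg.
Tool frame: the origin (TCP) lies between the finger pads, 19 mm behind the fingertips; this is the grasp point; z points along the fingers, y is the line along which they close (so a half turn about z gives the same grasp; the last joint's range is limited). The gripper opens to 85 mm and grips with 20 to 120 N. Pads are 22 mm wide; open, the fingers measure 114 mm over their backs; the gripper's body (76 mm by 85 mm) begins 54 mm behind the grasp point. The pads swing forward as they close: fully open they stand 13 mm farther back than shut.
Start: joints at [1.609, 0.385, 0.008, 0, -1.194, -0.259], TCP at [0.137, 0.61, 0.25] pointing down, gripper open.
Joint ranges: [-3.14, 3.14], [-1.21, 2.06], [-1.07, 1.41], [-3.16, 2.05], [-2.99, -0.16], [-3.1, 3.1]. Speed limits (rad/s): [2.79, 2.79, 3.14, 3.14, 3.14, 3.14].

### API

Orientations are given as a unit quaternion [x, y, z, w].
In Python, from cell import * gives the robot as it stands. The module is installed in compiled form; this text tells all that it offers. Calls block until the motion is done:
- move_to(position, orientation): joint-space move of the TCP to a pose.
- movel(position, rot=None, vel=0.15, stop_force=None): straight line of the TCP; rot=None keeps the orientation; vel is the mean speed in m/s. With stop_force (N) it stops when the force on the tool has changed by that much, and returns True; else False.
- goto_joints(angles): joint-space move.
- move_gripper(opening, effort=None): finger opening in m; effort is the grip in N (None keeps the last); returns when the fingers have stopped.
- pause(seconds).
- ik(position, orientation): joint angles nearest the present ones, or None.
- grab_frame(name): name is "scene" or "top"; returns (picture, depth): 420x560x3 uint8, red, green, blue; 420x560 float32, m along the optical axis (not along the pixel's ray), 0 where there is no reading.
- camera_info(name): a dict with "fx", "fy", "cx", "cy" (pixels), "R" (3x3) and "t" (3): a world point X has camera coordinates R X + t. Camera axes: x right, y down, z forward; pixel columns grow to the right and rows downward; lengths in m; the calibration is good to about 2 mm. A picture is of the moment at which its call begins. camera_info takes no time and is no camera call.
A pose or a line that the arm cannot do raises IKError and nothing moves.
- finish_job(): hands the job in; it is judged then, once.
Readings, each from a call of its own:
- read_clock(): time.
- read_joints(): joint angles.
- read_dq(): joint speeds.
- read_joint_torque(): joint torques, N m.
- read_tcp_pos(): TCP position.
- read_ee_rot(): TCP orientation.
- read_force(): force on the tool from outside, world axes, zero at the start.
- read_moment(): the same for the moment, N m.
- read_opening(): finger opening in m.
- read_finger_force(): force on a finger pad.
Only numpy, scipy, OpenCV 4.12 (cv2) and the standard library are available. Lean on these libraries where they do the work, as an engineer would, in place of code of your own. Each camera call takes 0.05 s, during which the arm holds its last target. There are 200 camera calls.

### The job

Load the test fixture for the next run: first put the torque driver that lies on the clear guard into the grey tool tray, then squeeze the guard's two yellow tabs, lift the guard off and set it down flat on the yellow outline of the blue mat. Lay every pin puller from the black pad into a bay of its own, brass nose pointing away from the knob. When all are in, pull the red knob out, turn it clockwise from the white dot to the green dot as far as it goes and push it fully home, leaving the other things on the bench where they are.

Things in the scene. Friction and masses are not known exactly. Their poses are not given: they have to be found in the camera images.
- fixture: Fixed aluminium three-bay test fixture. Origin: underside, below the middle bay's centre; x runs from the knob side to the far side. Bays open upward at y = -60, 0, +60 mm. Shoulders 72 mm above the bench at y = +-93..128 carry the guard; steel keepers (x +-14, |y| from 118.5 mm out, 90 mm tall) overhang its bolts. Grey cam housing, 52 mm tall, at x -158..-82, with the red knob at x = -120.
- bay1 (a point): Middle of the bay at fixture y = -60 mm, 46 mm above the bench: a loaded puller's origin comes to lie here, along fixture x. Two U-slots with floors 16 mm below this (x centres -35 and +35, 18 mm long, 40 mm wide, walls up to 8 mm above it) take its end caps; between them (|x| < 26) free space for fingers down to 12 mm above the bench. Axes as the fixture's.
- bay2 (a point): The same for the middle bay, fixture y = 0. End stops bound each bay at x = -45 (up to 4 mm above the point) and x = +45 mm (up to 8 mm below it): a puller's nose passes over the far one only, so a puller laid in back to front cannot seat.
- bay3 (a point): The same for the bay at fixture y = +60 mm.
- guard: Clear plate with orange edges snapped on over the bays, 92 mm (x) x 234 mm (y), plate top 16 mm above its underside, 0.28 kg. Origin: centre of its underside, 72 mm above the bench when fitted; axes then as the fixture's. Two upright yellow tabs (40 mm wide in x, 6 mm thick, from 17 to 46 mm above the underside), outer faces at y = +-28 mm, flank a black block (y +-11, up to 38 mm).
- guard_grip (a point): Midway between the tabs, 40 mm above the guard's underside: TCP for squeezing them, fingers closing along y. Each goes 10 mm in to a stop against a spring (2 to 4.5 N), faces then 36 mm apart, and draws in a bolt that reaches 6 mm under a fixture keeper. With both squeezed right in, the guard lifts straight up by them; let go, they spring out. Clear of the fixture after 20 mm.
- driver: Torque driver. Handle: blue and black bar 90 mm long (its x), 26 x 26 mm; shaft 8 mm thick from its end to 105 mm ahead of the origin, 13 mm above the underside. Origin: underside, under the handle's middle; x runs to the shaft tip. 0.18 kg, balanced near the handle's middle. Starts on the guard's plate, handle along fixture x, about 72 mm to +y of the guard's middle.
- driver_tip (a point): Tip of the driver's shaft, 105 mm from the driver's origin along x, 13 mm above the underside.
- tool_tray: Grey open tool tray fixed on the near part of the blue mat: 110 mm (x) x 220 mm (y) outside, walls 4 mm thick and 22 mm high, floor 4 mm thick. Origin: centre of its underside, 3 mm above the bench.
- park_spot (a point): Centre of the yellow outline (122 x 254 mm, long side along y) on the blue mat, 3 mm above the bench: where the guard's underside centre goes. Axes as the mat's. The mat (280 mm in x, 290 mm in y) lies left or right of the fixture, its middle 72 mm nearer in x than this point; the pullers' black pad (270 x 270 x 6 mm) lies on the other side.
- knob_pull (a joint): Red clamp knob: 0 pushed home, 0.016 m fully out (up). Stays where it is left: 4 N friction, plus 1.3 N weight when pulled up. Below 0.009 m its dog sits in a notched collar and it cannot turn; pushed down between the notches it stops at about 0.008 m.
- knob_turn (a joint): Turn of the knob, clockwise seen from above: 0 open (the bar's white line at +0.61 rad from fixture x, at the white dot), 1.22 rad clamp (line at the green dot, -0.61 rad from fixture x). Stops at 0 and 1.22; notches only there, about 0.05 rad of play. Turning takes about 0.1 N m and drives the clamp bar.
- knob_grip (a point): On the knob's axis, 10 mm below its top, 92 mm above the bench when home; rises with the knob. TCP height to grip it. The knob is a red bar 64 mm long (its x, towards the white line), 16 mm wide (y), 30 mm high, over a 44 mm black disc whose top is 24 mm below this point.
- clamp_bar (a joint): Steel clamp bar with three brass prongs on the near side of the bays: 0 withdrawn, 0.020 m out, prongs 2.5 mm above the near end caps of loaded pullers (so none can then be put in from above). Driven by the knob, 0.020 m for 1.22 rad.
- puller_a: Pin puller A; absent in some runs (2 or 3 are there). Aluminium barrel 26 mm across, 56 mm long, amber band, between square end caps 32 x 32 x 12 mm (rear steel, front brass); brass nose 12 mm across reaching 60 mm ahead of the middle. Origin: middle of the barrel on its axis, 16 mm above what the caps rest on; x runs to the nose. About 0.2 kg. Lies on its caps on the black pad.
- puller_b: Pin puller B; absent in some runs (2 or 3 are there). Aluminium barrel 26 mm across, 56 mm long, amber band, between square end caps 32 x 32 x 12 mm (rear steel, front brass); brass nose 12 mm across reaching 60 mm ahead of the middle. Origin: middle of the barrel on its axis, 16 mm above what the caps rest on; x runs to the nose. About 0.2 kg. Lies on its caps on the black pad.
- puller_c: Pin puller C; absent in some runs (2 or 3 are there). Aluminium barrel 26 mm across, 56 mm long, amber band, between square end caps 32 x 32 x 12 mm (rear steel, front brass); brass nose 12 mm across reaching 60 mm ahead of the middle. Origin: middle of the barrel on its axis, 16 mm above what the caps rest on; x runs to the nose. About 0.2 kg. Lies on its caps on the black pad.
- tape: Bystander, leave it where it is: roll of amber tape, 68 mm across, 19 mm tall, lying flat on the black pad among the pullers; origin: centre of its underside
- spanner: Bystander, leave it where it is: steel spanner, 160 mm, lying flat left of the knob; origin: underside, under its middle
- wash_bottle: Bystander, leave it where it is: white bottle with blue cap, 54 mm across, 130 mm tall, behind the fixture; origin: centre of its underside
- gauge_case: Bystander, leave it where it is: wooden gauge case, 110 x 160 x 35 mm, behind the fixture; origin: centre of its underside
- pin_cup: Bystander, leave it where it is: steel cup, 70 mm across, 60 mm tall, behind the fixture; origin: centre of its underside
- bracket: Bystander, leave it where it is: aluminium angle bracket, 90 x 60 mm, 58 mm tall, behind the fixture; origin: underside, under the middle of its foot
- label_box: Bystander, leave it where it is: small cardboard box, 80 x 60 x 45 mm, right of the knob; origin: centre of its underside
There are look-alikes about, which are no part of the job. Several things have the shape of the driver; the one meant has the colours described above.

How it is judged:
On the way, in this order (a step that is already met when the one before it is completed fails the run):
1. the driver lies in the tool tray (x of driver in the frame of tool_tray between -0.051 and 0.051 m and y of driver in the frame of tool_tray between -0.106 and 0.106 m and x of driver_tip in the frame of tool_tray between -0.051 and 0.051 m and y of driver_tip in the frame of tool_tray between -0.106 and 0.106 m and z of driver in the frame of tool_tray below 0.012 m and z of driver_tip in the frame of tool_tray below 0.027 m and linear speed of driver below 0.03 m/s), for 0.2 s.
2. the guard lies flat on the mat's outline (horizontal distance between guard and park_spot below 0.05 m and z of guard in the frame of park_spot below 0.006 m and angle between guard's own z axis and vertical below 0.08 rad and linear speed of guard below 0.03 m/s), for 0.2 s.
3. every puller that is there lies in a bay, nose to the far side (((horizontal distance between puller_a and bay1 below 0.01 m and z of puller_a in the frame of bay1 between -0.005 and 0.005 m) or (horizontal distance between puller_a and bay2 below 0.01 m and z of puller_a in the frame of bay2 between -0.005 and 0.005 m) or (horizontal distance between puller_a and bay3 below 0.01 m and z of puller_a in the frame of bay3 between -0.005 and 0.005 m)) and angle between the x axis of each of puller_a, puller_b, puller_c and the x axis of fixture, either way round below 0.2 rad and linear speed of each of puller_a, puller_b, puller_c below 0.03 m/s and ((horizontal distance between puller_b and bay1 below 0.01 m and z of puller_b in the frame of bay1 between -0.005 and 0.005 m) or (horizontal distance between puller_b and bay2 below 0.01 m and z of puller_b in the frame of bay2 between -0.005 and 0.005 m) or (horizontal distance between puller_b and bay3 below 0.01 m and z of puller_b in the frame of bay3 between -0.005 and 0.005 m)) and ((horizontal distance between puller_c and bay1 below 0.01 m and z of puller_c in the frame of bay1 between -0.005 and 0.005 m) or (horizontal distance between puller_c and bay2 below 0.01 m and z of puller_c in the frame of bay2 between -0.005 and 0.005 m) or (horizontal distance between puller_c and bay3 below 0.01 m and z of puller_c in the frame of bay3 between -0.005 and 0.005 m))), for 0.2 s.
4. the knob is pulled out (value of joint knob_pull above 0.0105 m), for 0.1 s.
5. the knob is turned to clamp (value of joint knob_turn above 1.12 rad), for 0.1 s.
6. the knob is pushed home at clamp (value of joint knob_pull below 0.003 m and value of joint knob_turn above 1.12 rad), for 0.2 s.
At the end, for the whole second after the job is handed in: Driver wholly in the tray; guard flat, within 50 mm of the outline's centre; each present puller in a bay (10 mm sideways, 5 mm in height, 0.2 rad), nose to the far side; knob home (under 3 mm) at clamp (over 1.12 rad), clamp bar out (over 17 mm); all at rest (all of step 1 and all of step 2 and all of step 3 and all of step 6 and value of joint clamp_bar above 0.017 m); the robot touches nothing.
It fails at once if a bystander is pushed more than 50 mm (distance of any of tape, spanner, wash_bottle, gauge_case, pin_cup, bracket, label_box from where it was at the start of the episode above 0.05 m).
Of puller_a, puller_b, puller_c only 2 to 3 are there at a start; the rules pass over those that are not, and their reading is None.
At some moment in a run one of puller_a, puller_b, puller_c may be knocked a few centimetres aside while the robot is not near it.
Once in a run the grip may slacken for a moment while it holds something.
It also fails if it takes over 208 s, if anything falls off the work surface, if the arm or the gripper's body presses on something with over 40 N, if the wrist force passes 120 N, or if a joint passes its speed limit or range.

## Working session

There is one attempt and no reset: what is moved stays moved. The work goes in short steps, each a Python script; the robot and the scene stay as the last script left them, time stands still between calls to the robot, and variables do not carry over. Pictures are saved under pics/ and viewed, at most 14 in all, crops included, and the job is handed in when it is done.

```bash
mkdir -p pics; ls; python3 - <<'E'
from cell import *
import cv2,numpy as np
for n in("scene","top"):
    p,d=grab_frame(n); cv2.imwrite(f"pics/{n}0.png",cv2.resize(p[:,:,::-1],(800,600),interpolation=cv2.INTER_CUBIC)); np.savez(f"{n}0.npz",p=p,d=d)
    c=camera_info(n); print(n,{k:np.round(v,4).tolist() for k,v in c.items()}); print((d>0).mean())
print(read_ee_rot(),read_clock())
E
```

```text
pics
scene {'fx': 421.4237, 'fy': 421.4237, 'cx': 271.158, 'cy': 215.859, 'R': [[-0.4416, 0.8971, -0.0146], [0.569, 0.2674, -0.7777], [-0.6938, -0.3517, -0.6285]], 't': [0.2307, -0.207, 1.5478]}
0.9957482993197279
top {'fx': 380.4044, 'fy': 380.4044, 'cx': 277.8144, 'cy': 205.324, 'R': [[-0.0006, -1.0, 0.0035], [-0.9947, 0.0002, -0.1027], [0.1027, -0.0036, -0.9947]], 't': [0.0024, 0.4771, 1.1557]}
0.9959566326530612
[ 9.93903602e-01 -1.10248050e-01 -7.47475221e-05  9.95601298e-04] 0.1
```

View pics/scene0.png

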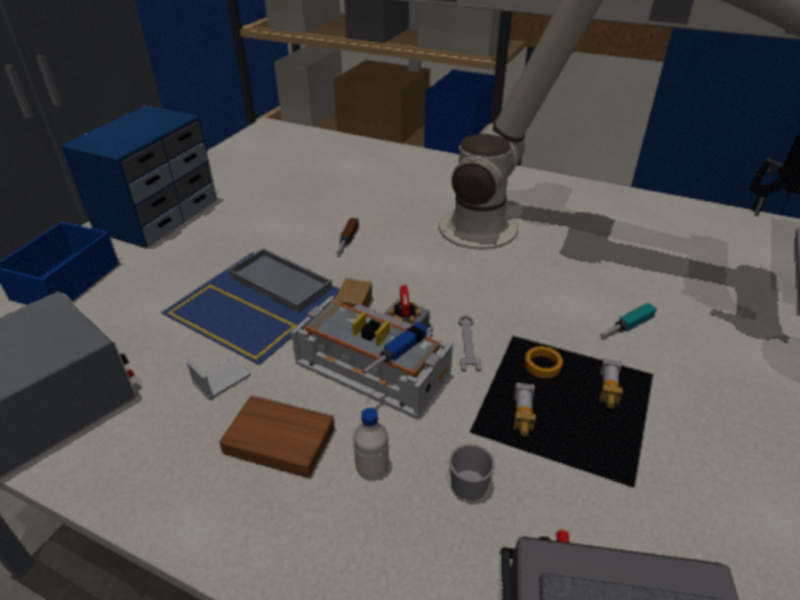

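View pics/top0.png

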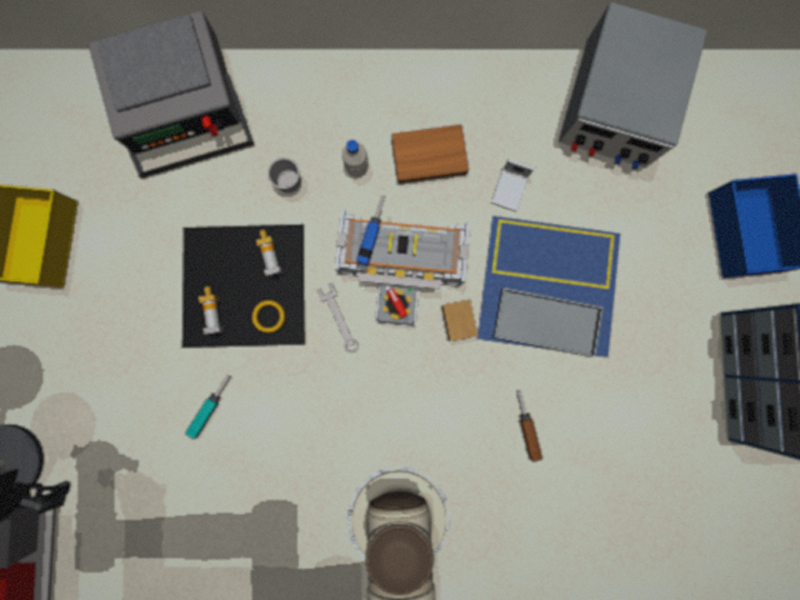

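The scene view shows the pad with two pullers (524,408) and (611,382), with the tape at (543,362). It also shows the fixture with the guard and the blue driver at (405,342), and the mat with the tray at (280,278). The top view agrees: pullers at (268,252) and (208,310), driver at (370,242), knob at (397,303), tray at (548,322), outline at (554,254). I'll enlarge the top view and compute metric positions.

```bash
cat > h.py <<'E'
import numpy as np,cv2
from cell import *
from scipy.spatial.transform import Rotation as Rn
def cloud(n,d):
    c=camera_info(n);R=np.array(c["R"]);t=np.array(c["t"])
    v,u=np.mgrid[:d.shape[0],:d.shape[1]]
    P=np.stack([(u-c["cx"])/c["fx"]*d,(v-c["cy"])/c["fy"]*d,d],-1)
    W=(P-t)@R; W[d<=0]=np.nan; return W
def plane(n,u,v,z):   # pixel on plane z
    c=camera_info(n);R=np.array(c["R"]);t=np.array(c["t"]);o=-R.T@t
    r=R.T@np.array([(u-c["cx"])/c["fx"],(v-c["cy"])/c["fy"],1]); return o+r*(z-o[2])/r[2]
def proj(n,X):
    c=camera_info(n);p=np.array(c["R"])@np.array(X)+c["t"];return np.array([c["fx"]*p[0]/p[2]+c["cx"],c["fy"]*p[1]/p[2]+c["cy"]])
def ortho(n,p,d,z,x0,x1,y0,y1,s=2000):
    "picture rectified on plane z; rows: x from x1 down, cols: y from y1 down; s px/m"
    c=camera_info(n);h,w=int((x1-x0)*s),int((y1-y0)*s)
    q=[(x1,y1),(x1,y0),(x0,y0),(x0,y1)]
    H=cv2.getPerspectiveTransform(np.float32([proj(n,(a,b,z)) for a,b in q]),np.float32([(0,0),(w,0),(w,h),(0,h)]))
    return cv2.warpPerspective(p,H,(w,h),flags=cv2.INTER_CUBIC)
def triang(us,ut):
    A=[];b=[]
    for n,(u,v) in(("scene",us),("top",ut)):
        c=camera_info(n);R=np.array(c["R"]);t=np.array(c["t"])
        for k,(q,f,cc) in enumerate(((u,c["fx"],c["cx"]),(v,c["fy"],c["cy"]))):
            m=(q-cc)/f; A.append(R[k]-m*R[2]); b.append(m*t[2]-t[k])
    return np.linalg.lstsq(np.array(A),np.array(b),rcond=None)[0]
def down(yaw):  # tool z down, finger line (tool y) at angle yaw from world x
    y=np.array([np.cos(yaw),np.sin(yaw),0]);z=np.array([0,0,-1.]);x=np.cross(y,z)
    return Rn.from_matrix(np.stack([x,y,z],1)).as_quat()
E
python3 - <<'E'
from h import *
f=np.load("top0.npz");p=f["p"];d=f["d"];W=cloud("top",d)
# bench check
for (u,v) in((300,250),(120,250),(440,120)): print(W[v,u].round(4))
pts={k:W[int(v/1.4286),int(u/1.4286)].round(3) for k,(u,v) in dict(pul1=(268,252),pul2=(208,310),drv=(370,242),knob=(397,303),tray=(548,322),outl=(554,254),gblk=(404,244)).items()};print(pts)
cx,cy=pts['gblk'][:2]
a=ortho("top",p,d,0.088,cx-.19,cx+.08,cy-.18,cy+.18,2200)
cv2.imwrite("pics/fix.png",a[:,:,::-1]);print("fix x1,y1",cx+.08,cy+.18,a.shape)
# pullers: points above pad
for nm in("pul1","pul2"):
    c=pts[nm];m=(np.hypot(W[...,0]-c[0],W[...,1]-c[1])<.075)&(W[...,2]>.013)&(W[...,2]<.06)
    n,l,st,ce=cv2.connectedComponentsWithStats(m.astype(np.uint8));k=1+st[1:,4].argmax();q=W[l==k];print(nm,len(q),q.mean(0),np.nanpercentile(q[:,2],95),cv2.minAreaRect((q[:,:2]*1000).astype(np.float32)))
E
```

```text
[ 0.339  -0.0673 -0.0014]
[0.3394 0.4945 0.0023]
[ 0.7599 -0.5272 -0.0055]
{'pul1': array([0.567, 0.283, 0.038]), 'pul2': array([0.443, 0.409, 0.034]), 'drv': array([0.573, 0.06 , 0.118]), 'knob': array([0.45 , 0.005, 0.104]), 'tray': array([ 0.417, -0.327,  0.008]), 'outl': array([ 0.57 , -0.346,  0.003]), 'gblk': array([ 0.572, -0.01 ,  0.107])}
fix x1,y1 0.6519999999999999 0.16999999999999998 (593, 792, 3)
pul1 289 [0.56075235 0.28236928 0.03271083] 0.03982770715951042 ((565.0046997070312, 284.59075927734375), (106.3794174194336, 31.50865936279297), 16.951263427734375)
pul2 306 [0.43537467 0.40436551 0.03218659] 0.0390517379892549 ((439.1158142089844, 407.3686218261719), (105.5121841430664, 33.258235931396484), 9.447709083557129)
```

View pics/fix.png

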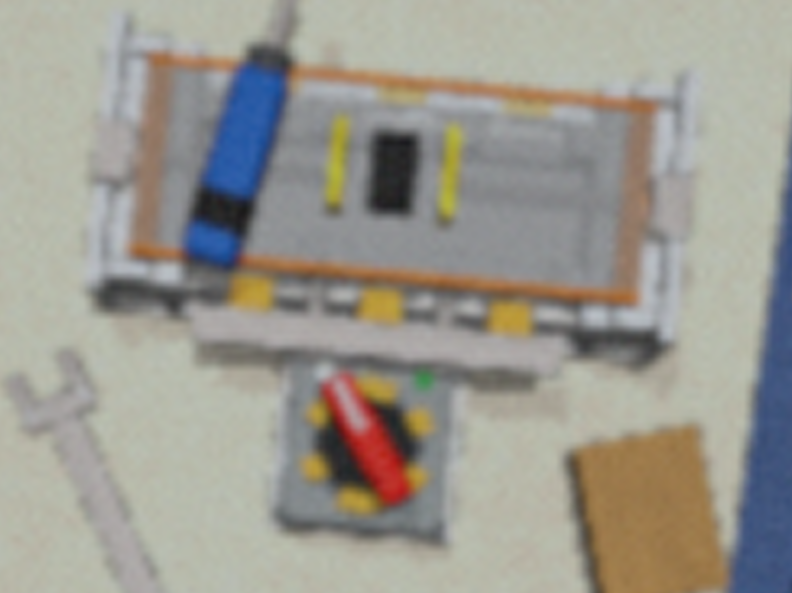

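The rectified crop (z=0.088 plane, 2200 px/m) shows the guard corners at (147,56), (657,103), (637,302), (130,252). That puts the fixture at about (0.571,-0.0085) with yaw of about -5.4°. The driver handle runs from (211,257) to (269,58), with its tip at the far side. The knob bar runs from (341,375), the white line end, to (397,500). Next are the mat, the pad and a scene crop.

```bash
python3 - <<'E'
from h import *
f=np.load("top0.npz");p=f["p"];d=f["d"]
a=ortho("top",p,d,0.003,.33,.68,-.50,-.18,1200)
b=ortho("top",p,d,0.038,.33,.68,.18,.50,1200)
cv2.imwrite("pics/matpad.png",np.hstack([b,a])[:,:,::-1]);print(a.shape)
s=np.load("scene0.npz");cv2.imwrite("pics/scrop.png",cv2.resize(s["p"][185:335,200:465],None,fx=3,fy=3,interpolation=cv2.INTER_CUBIC)[:,:,::-1])
E
```

```text
(420, 384, 3)
```

View pics/matpad.png

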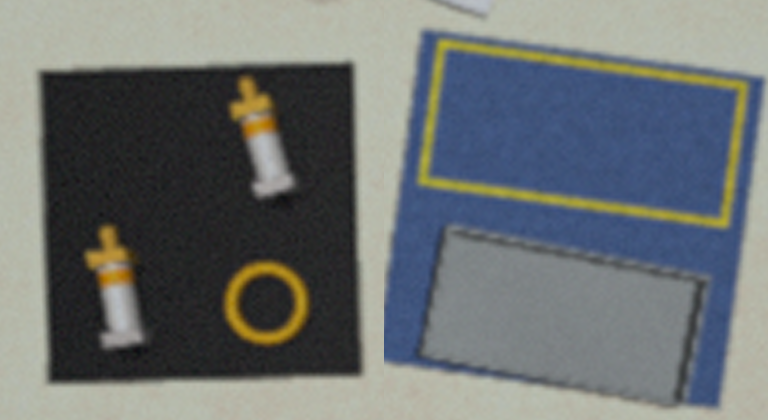

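View pics/scrop.png

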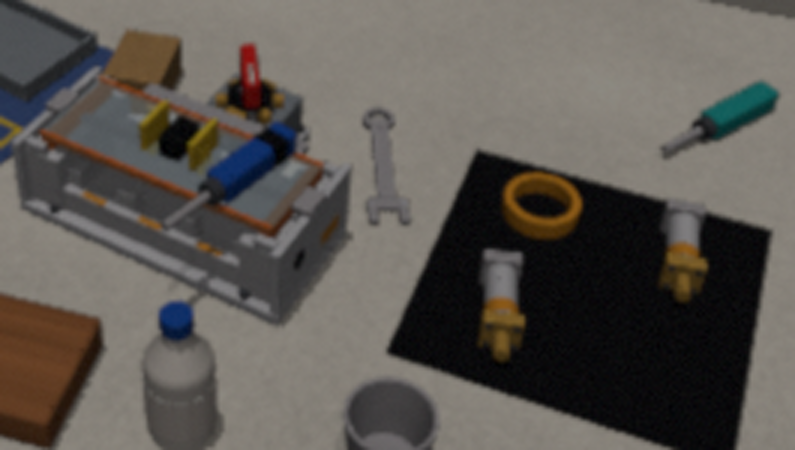

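The left panel (1200 px/m, z=0.038) has puller 1 with caps at (251,104) and (271,182), and puller 2 with caps at (110,257) and (122,337). Both noses point away (+x). The right panel has the outline corners at (439,43), (744,85), (725,223), (423,183), and the tray rim at (447,226), (708,276), (683,403), (420,355). The scene crop has puller cap tops at (500,322) and (685,262), the black block at (182,130) and the handle middle at (252,160). I'll check heights by triangulation, then pick the driver.

```bash
cat >> h.py <<'E'
FX=np.array([.571,-.0085]);FY=-.095
PK=np.array([.5688,-.3456]);PKY=-.133
TR=np.array([.4164,-.3242]);TRY=-.19
def fr(o,yaw,x,y): return o+np.array([np.cos(yaw)*x-np.sin(yaw)*y,np.sin(yaw)*x+np.cos(yaw)*y])
def hover(xy,z,yaw):
    "move above, choosing the finger half-turn that keeps joint 6 nearest"
    best=None
    for k in(0,np.pi):
        q=ik([*xy,z],down(yaw+k))
        if q is not None:
            c=abs(q[5]-read_joints()[5])+.3*abs(q[5])
            if best is None or c<best[0]: best=(c,yaw+k,q)
    move_to([*xy,z],down(best[1])); print("hover",np.round(best[2],2),"t",round(read_clock(),1)); return best[1]
def shot(name,box,scale,cam="top"):
    p,d=grab_frame(cam);x0,y0,x1,y1=box
    cv2.imwrite(f"pics/{name}.png",cv2.resize(p[y0:y1,x0:x1],None,fx=scale,fy=scale,interpolation=cv2.INTER_CUBIC)[:,:,::-1]);return p,d
E
python3 - <<'E'
from h import *
t=lambda c,r,o,z,s:proj("top",(o[0]-r/s,o[1]-c/s,z))
sc=lambda u,v:(200+u/3,185+v/3)
for nm,S,T in(("cap1",sc(500,318),t(250,105,(.68,.5),.038,1200)),("cap2",sc(685,258),t(110,257,(.68,.5),.038,1200)),
 ("block",sc(182,125),t(393,172,(.652,.17),.088,2200)),("handle",sc(250,155),t(240,157,(.652,.17),.088,2200)),("knob",sc(249,62),t(367,437,(.652,.17),.088,2200))):
    print(nm,triang(S,T).round(4))
f=np.load("top0.npz");p=f["p"].astype(int);W=cloud("top",f["d"])
m=(p[...,2]>p[...,0]+50)&(W[...,2]>.1)&(abs(W[...,1]-.06)<.08)&(abs(W[...,0]-.58)<.08)
q=W[m];print(len(q),q.mean(0),cv2.minAreaRect((q[:,:2]*1000).astype(np.float32)))
E
```

```text
cap1 [0.5931 0.2915 0.0362]
cap2 [0.4655 0.4102 0.0373]
block [ 0.5686 -0.0071  0.1117]
handle [0.5759 0.0609 0.109 ]
knob [0.4521 0.0034 0.1021]
200 [0.57641467 0.06061005 0.11344618] ((572.7825317382812, 62.27711868286133), (24.126314163208008, 87.87379455566406), 72.62655639648438)
```

```bash
sed -i 's/^FX=.*/FX=np.array([.570,-.008]);FY=-.095/' h.py; python3 - <<'E'
from h import *
a=-.29;g=fr(np.array([.575,.0605]),a,-.008,0)
move_gripper(.042,60)
y=hover(g,.2,a+np.pi/2)
print(movel([*g,.111],vel=.1,stop_force=8),read_tcp_pos())
move_gripper(.0,60);print("open",read_opening(),read_finger_force())
movel([*g,.2],vel=.15);print("open",read_opening())
dt=(TRY-np.pi/2)-a     # driver yaw to tray -y
tg=fr(fr(TR,TRY,0,.03),TRY-np.pi/2,-.008,0)
for k in(0,2*np.pi): print(ik([*tg,.15],down(y+dt+k)))
move_to([*tg,.15],down(y+dt))
print(read_opening(),read_clock())
shot("drv",(240,130,450,280),3.7)
E
```

```text
hover [ 0.39  0.33 -0.2   0.   -1.04  0.89] t 3.1
False [0.56784596 0.06297528 0.11164835]
open 0.024989823714588473 60.47093868255615
open 0.024672050910402504
[-0.27764175  0.29418537 -0.40736588  0.         -0.86924507  0.08764175]
[-0.27764175  0.29418537 -0.40736588  0.         -0.86924507  0.08764175]
0.02523997894274259 6.5667
```

View pics/drv.png

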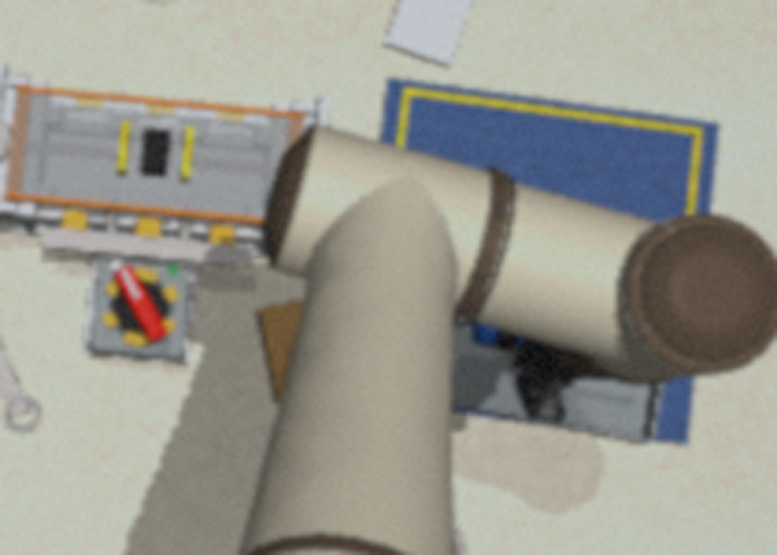

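The driver has left the guard and is held over the tray, with blue visible at (490,333). The guard is undisturbed, so I'll lower it into the tray.

```bash
python3 - <<'E'
from h import *
tp=read_tcp_pos()
print(movel([tp[0],tp[1],.031],vel=.08,stop_force=8),read_tcp_pos()[2],read_opening())
move_gripper(.045);pause(.2)
movel([tp[0],tp[1],.20],vel=.2)
# go over the guard
move_gripper(.075)
g=FX
y=hover(g,.2,FY+np.pi/2)
shot("tray",(320,190,450,280),6)
shot("tabs",(180,200,300,280),6,"scene")
E
python3 -c "
import cv2,numpy as np
a=cv2.imread('pics/tray.png');b=cv2.imread('pics/tabs.png')
a=cv2.resize(a,(480,332));b=cv2.resize(b,(480,320));cv2.imwrite('pics/tt.png',np.vstack([a,b])[:600])"
```

```text
False 0.03138765099165758 0.024849096446029596
hover [ 0.27  0.33 -0.2   0.   -1.03  1.21] t 11.4
```

View pics/tt.png

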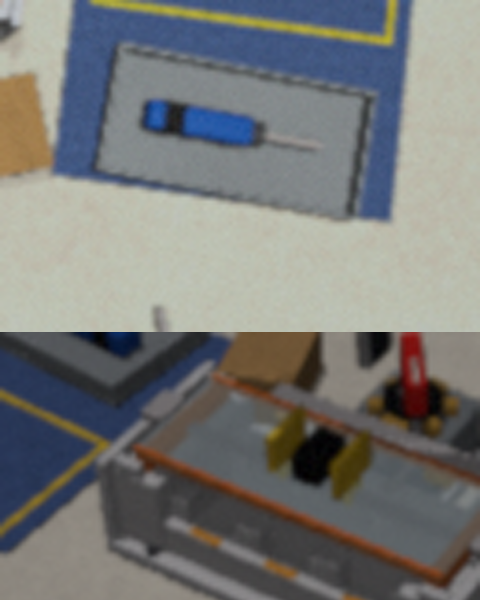

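The driver lies fully inside the tray: handle (150–255,120), tip (320,147), rim (115–370). The tabs stand free, so next is the guard.

```bash
python3 - <<'E'
from h import *
print(movel([*FX,.112],vel=.1,stop_force=8),read_tcp_pos())
move_gripper(.0,50);pause(.2);print("open",read_opening(),read_finger_force())
f0=read_force()
print(movel([*FX,.125],vel=.05,stop_force=25),read_force()-f0,read_opening())
print(movel([*FX,.24],vel=.12,stop_force=25),read_force()-f0,read_opening())
shot("guard",(120,100,440,280),2.4,"scene")
E
```

```text
False [ 0.57053945 -0.00795057  0.11265255]
open 0.032984719515266735 51.978097558021545
False [  1.86545829   0.65798    -11.85686987] 0.0331327407496796
False [  1.80455867   1.17839101 -10.81645317] 0.033565471404919243
```

View pics/guard.png

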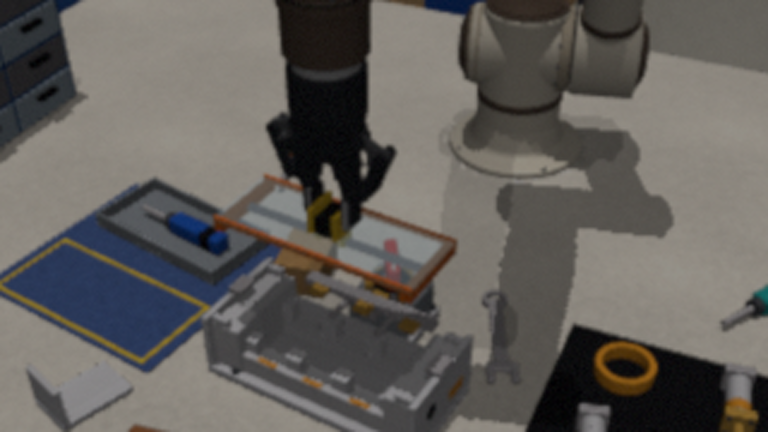

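The guard is clear of the fixture and level in the grip. I'll set it on the outline.

```bash
python3 - <<'E'
from h import *
y=hover(PK,.2,PKY+np.pi/2);print(read_opening())
movel([*PK,.07],vel=.12);print(movel([*PK,.044],vel=.04,stop_force=5),read_tcp_pos()[2],read_opening())
move_gripper(.08);pause(.2);movel([*PK,.2],vel=.2)
P1=np.array([.5604,.2826])
move_gripper(.045); hover(P1,.2,.26+np.pi/2)
q=shot("a",(0,0,560,420),1);np.savez("t1.npz",p=q[0],d=q[1])
a=ortho("top",q[0],0,.003,.33,.68,-.50,-.18,1100);b=ortho("top",q[0],0,.038,.33,.68,.1,.50,1100)
cv2.imwrite("pics/park.png",np.hstack([b,a])[:,:,::-1]);print(read_clock())
E
```

```text
hover [-0.3   0.49  0.05  0.   -1.13  1.74] t 16.0
0.033492854467651725
True 0.04515520006879992 0.03313399603141467
hover [ 0.72  0.43 -0.06  0.   -1.09  1.11] t 22.2
22.2333
```

View pics/park.png

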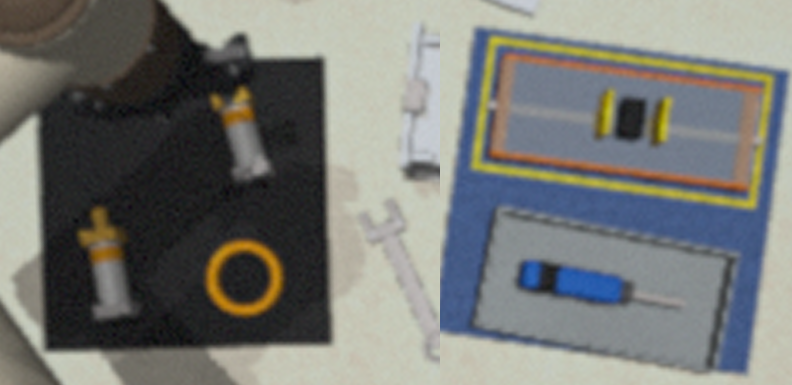

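The guard lies within the outline (505–755, 55–190), and both pullers are where I measured them. Now puller 1, starting with a hover over bay 2.

```bash
cat >> h.py <<'E'
def pick(P,a,bay):
    tp=read_tcp_pos()
    y=hover(P,.12,a+np.pi/2)
    print(movel([*P,.028],vel=.1,stop_force=8),read_tcp_pos())
    move_gripper(0,60);print("open",read_opening())
    movel([*P,.16],vel=.15);print("open",read_opening())
    B=fr(FX,FY,0,bay); move_to([*B,.16],down(y+FY-a)); print(read_joints().round(2) if hasattr(read_joints(),'round') else read_joints())
    movel([*B,.11],vel=.1); return B
E
python3 - <<'E'
from h import *
pick(np.array([.5604,.2826]),.26,0)
q=shot("p1",(180,150,340,270),5,"scene");np.savez("s2.npz",p=q[0],d=q[1]);print(read_opening(),read_clock())
E
```

```text
hover [ 0.72  0.5  -0.15  0.   -0.92  1.11] t 22.6
False [0.56091049 0.28301199 0.02880237]
open 0.023749448273265843
open 0.024067124444672326
[ 0.27  0.37 -0.25 -0.   -0.94  1.21]
0.023829545141075617 26.8833
```

View pics/p1.png

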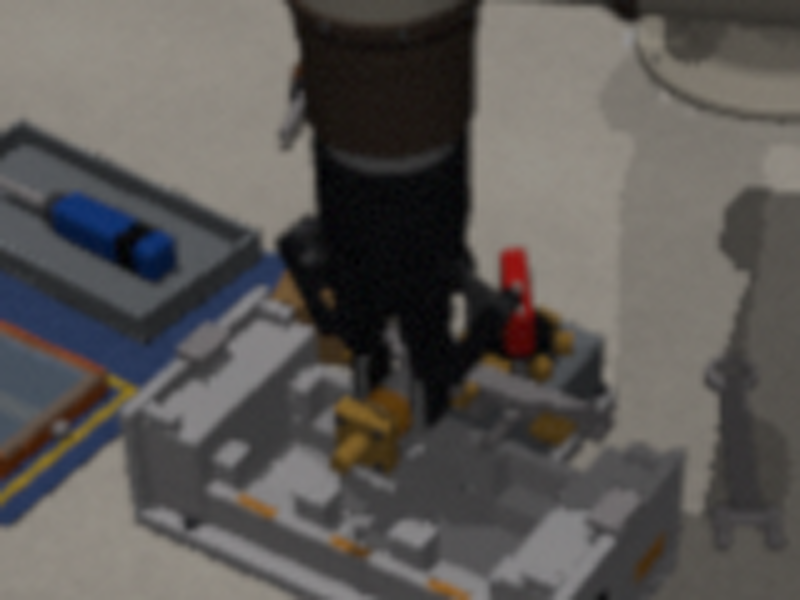

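Puller 1 is held level with its nose, at crop (345,460), towards the far side. I'll compare it with the expected projection before lowering.

```bash
python3 - <<'E'
from h import *
z=read_tcp_pos()[2]-.006
for nm,x,dy,dz in(("nose tip",.060,0,0),("cap front face c",.040,0,0),("cap TL",.04,-.016,.016),("cap TR",.04,.016,.016),("cap BR",.04,.016,-.016),("cap BL",.04,-.016,-.016)):
    w=fr(FX,FY,x,dy);print(nm,((proj("scene",(*w,z+dz))-[180,150])*5).round(0))
# expected landmarks of the bays: far slot blocks etc. orthos of fixture now from earlier top picture
f=np.load("t1.npz")
for nm,(x,y,zz) in dict(farstop1=(.045,-.06,.038),farstop2=(.045,0,.038),farstop3=(.045,.06,.038),shoulderL=(0,-.11,.072),shoulderR=(0,.11,.072)).items():
    w=fr(FX,FY,x,y);print(nm,((proj("scene",(*w,zz))-[180,150])*5).round(0))
s=np.load("s2.npz");a=cv2.resize(s["p"][185:280,200:320],None,fx=6,fy=6,interpolation=cv2.INTER_CUBIC)
a2=np.clip(a.astype(float)*1.8,0,255).astype(np.uint8);cv2.imwrite("pics/p1b.png",a2[:,:,::-1])
E
```

```text
nose tip [333. 462.]
cap front face c [355. 439.]
cap TL [328. 404.]
cap TR [381. 426.]
cap BR [383. 473.]
cap BL [331. 452.]
farstop1 [262. 499.]
farstop2 [356. 540.]
farstop3 [453. 582.]
shoulderL [232. 373.]
shoulderR [583. 516.]
```

View pics/p1b.png

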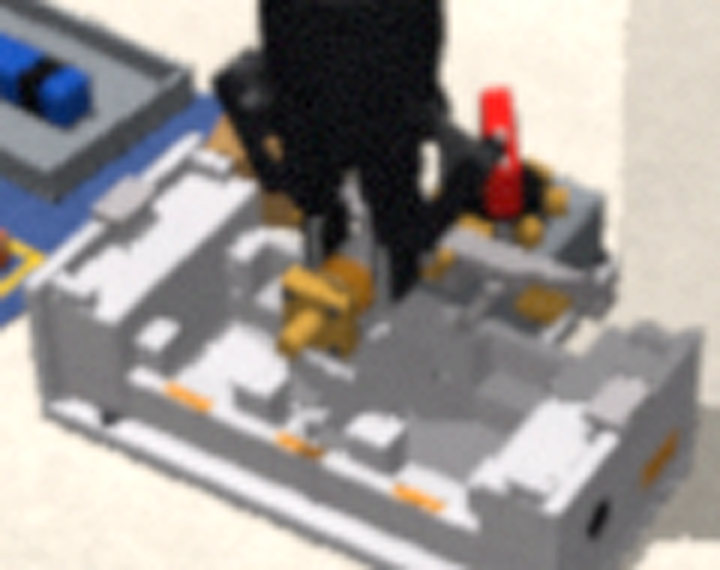

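```bash
python3 - <<'E'
from h import *
print("fix mid z.09",((proj("scene",(*FX,.09))-[180,150])*5).round(1), "knob top now", ((proj("scene",(*fr(FX,FY,-.12,0),.102))-[180,150])*5).round(1))
s=np.load("s2.npz");p=s["p"].astype(int);W=cloud("scene",s["d"])
c=(p[...,0]>p[...,2]*1.7)&(p[...,0]<p[...,1]*1.6)&(abs(W[...,2]-.1)<.03)&(np.hypot(W[...,0]-.61,W[...,1]+.01)<.06)
q=W[c];d=q[:,:2]-FX;R=np.array([[np.cos(FY),np.sin(FY)],[-np.sin(FY),np.cos(FY)]]);l=d@R.T
print(len(q));print("fix x pct",np.percentile(l[:,0],[2,10,50,90,98]).round(4),"y",np.percentile(l[:,1],[2,10,50,90,98]).round(4),"z",np.percentile(q[:,2],[2,50,98]).round(4))
r=(p[...,0]>2.5*p[...,1])&(abs(W[...,2]-.09)<.03)&(np.hypot(W[...,0]-.45,W[...,1])<.06)
print("knob",len(W[r]),np.median(W[r],0),"exp",fr(FX,FY,-.12,0))
k=(p[...,:].min(-1)>0)&(abs(W[...,2]-.072)<.006)&(np.hypot(W[...,0]-FX[0],W[...,1]-FX[1])<.2)
l=(W[k][:,:2]-FX)@R.T;
for sg in(1,-1):
    m=(l[:,1]*sg>.085)&(l[:,1]*sg<.135);print("shoulder",sg,m.sum(),np.percentile(l[m],[5,50,95],axis=0).round(4).tolist())
E
```

```text
fix mid z.09 [399.3 415.9] knob top now [515.8 276.9]
192
fix x pct [0.0119 0.0174 0.038  0.0521 0.0605] y [-0.0111 -0.0068  0.0065  0.0171  0.0187] z [0.0934 0.1129 0.1233]
knob 85 [0.47607289 0.01499306 0.09533252] exp [0.45054109 0.00338286]
shoulder 1 327 [[-0.0465, 0.0946], [0.013, 0.1061], [0.059, 0.1236]]
shoulder -1 420 [[-0.0461, -0.1273], [0.009, -0.1064], [0.0583, -0.0916]]
```

The scene depth and pixel readings agree with the expected pose to about 3 mm, with a slight bias towards -x. I'll shift by 2 mm and lower with force guarding.

```bash
python3 - <<'E'
from h import *
B=fr(FX,FY,.002,0)
movel([*B,.085],vel=.1)
print(movel([*B,.0525],vel=.04,stop_force=5),read_tcp_pos(),read_force(),read_opening(),read_clock())
E
```

```text
True [ 0.57142529 -0.00829115  0.05316588] [-0.90650949  0.02144284  4.23892378] 0.024177144348941453 28.0333
```

The stop at 0.0532 matches the seated height. I'll release it and look.

```bash
python3 - <<'E'
from h import *
tp=read_tcp_pos()
move_gripper(.038);pause(.2);print(read_opening())
movel([tp[0],tp[1],.16],vel=.15)
P2=np.array([.4322,.4038]);move_gripper(.045);hover(P2,.16,.157+np.pi/2)
q=grab_frame("top");np.savez("t3.npz",p=q[0],d=q[1])
a=ortho("top",q[0],0,.06,.42,.68,-.16,.14,1400);b=ortho("top",q[0],0,.038,.33,.64,.25,.50,1400)
b=b[:a.shape[0]] if b.shape[0]>a.shape[0] else b
cv2.imwrite("pics/bay.png",np.hstack([b,a])[:,:,::-1]);print(a.shape,b.shape,read_clock())
E
```

```text
0.037959883199489904
hover [ 1.03  0.41 -0.2   0.   -0.96  0.7 ] t 31.2
(364, 420, 3) (364, 350, 3) 31.2833
```

View pics/bay.png

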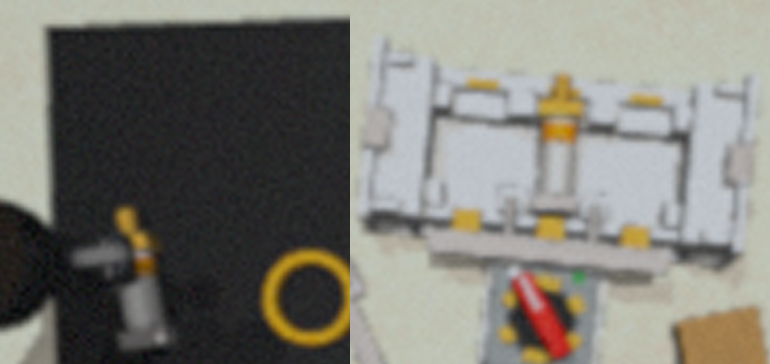

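Puller 1 is seated in the middle bay: nose (562,78), caps (562,105) and (556,200). Puller 2 hasn't moved, with its nose at (125,218) and rear cap at (145,332). Next it goes into bay 3.

```bash
python3 - <<'E'
from h import *
pick(np.array([.433,.4025]),.163,.06)
B=fr(FX,FY,.001,.06)
movel([*B,.085],vel=.1)
s=movel([*B,.0525],vel=.04,stop_force=5);tp=read_tcp_pos()
print(s,tp,read_force(),read_opening(),read_clock())
if tp[2]<.055:
    move_gripper(.036);pause(.2);movel([tp[0],tp[1],.16],vel=.15)
    K=fr(FX,FY,-.12,0); hover(K,.16,FY+.61+np.pi/2)
    goto_joints([1.2,*read_joints()[1:]])
    q=grab_frame("top");np.savez("t4.npz",p=q[0],d=q[1])
    a=ortho("top",q[0],0,.06,.40,.68,-.16,.20,2000)
    cv2.imwrite("pics/bay2.png",a[:,:,::-1]);print(a.shape,read_clock())
E
```

```text
hover [ 1.02  0.45 -0.25  0.   -0.87  0.71] t 31.6
False [0.43336422 0.40301542 0.02874636]
open 0.024057941538751803
open 0.02397374885999871
[ 0.37  0.39 -0.23 -0.   -0.95  1.11]
True [0.57613648 0.05149144 0.05327299] [-0.06277775  0.4733466   4.55390403] 0.024125104819420682 37.1917
hover [ 0.37  0.18 -0.53  0.   -0.85  1.72] t 39.2
(560, 720, 3) 40.575
```

View pics/bay2.png

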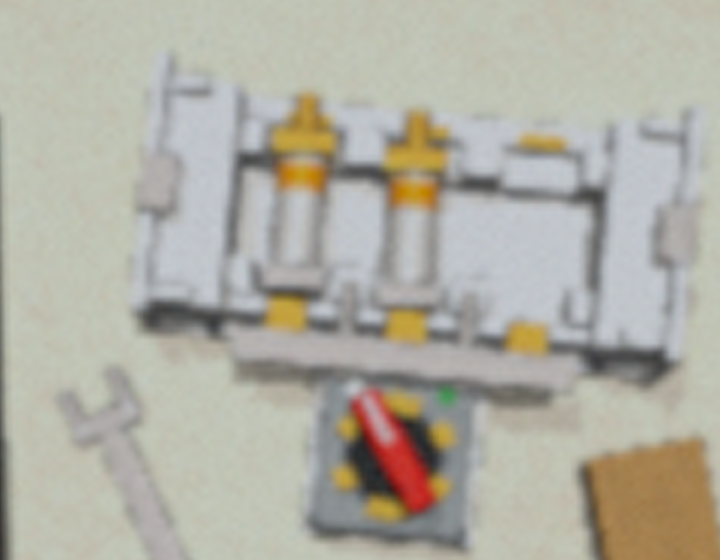

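Both pullers are seated: noses at (308,100) and (418,118), clamp prongs withdrawn. The knob is at (396,450), with its bar about 0.5 rad from world x. I'll grip it, pull it up and turn it clockwise, taking the half turn that keeps joint 6 inside its range.

```bash
python3 - <<'E'
from h import *
K=np.array([.4508,.003]);a=FY+.61
j=read_joints()
ok=None
for k in(np.pi/2,-np.pi/2):
    q0=ik([*K,.16],down(a+k)); q1=ik([*K,.11],down(a+k-1.25)); print(q0[5],q1[5])
# pick the half-turn near -1.4
q=np.array(ik([*K,.16],down(a+np.pi/2)));
if q[5]>0.5: q[5]-=np.pi
goto_joints(q); move_gripper(.04); r=Rn.from_quat(read_ee_rot()); print(read_tcp_pos(),read_joints()[5])
print(movel([*K,.093],vel=.08,stop_force=8),read_tcp_pos()[2])
move_gripper(0,80);print("open",read_opening(),read_force(),read_moment())
f0=np.array(read_force())
movel([*K,.110],vel=.03,stop_force=40);print(read_tcp_pos(),read_force()-f0,read_opening(),read_clock())
E
```

```text
-1.4248015537546632 -2.674801553754663
1.7167910998351301 0.4667910998351301
[0.45081741 0.00320416 0.16000777] -1.424705568495385
False 0.09334631461233195
open 0.014286681307997394 [ 0.92572587 -3.29352498  4.42124628] [-0.94315982 -0.15975051 -0.01999403]
[0.4512959  0.00283699 0.10982458] [ 1.62818569 -0.94446349 -6.53276523] 0.014630790022209251 45.4917
```

Pulled out with about 6.5 N, matching the knob's friction. Now the turn.

```bash
python3 - <<'E'
from h import *
p=read_tcp_pos();K=np.array([.4508,.003]);r0=Rn.from_quat(read_ee_rot())
for th in(.3,.6,.9,1.1,1.2,1.25):
    movel([*K,.110],(Rn.from_euler('z',-th)*r0).as_quat(),vel=.05)
    print(th,np.round(read_force(),1),np.round(read_moment(),2),round(read_joints()[5],3),round(read_opening(),4),round(read_clock(),1))
s=shot("k",(240,180,330,250),8)
E
```

```text
0.3 [ 3.2 -1.7 -2.1] [-0.47 -0.86 -0.09] -1.724 0.0145 45.9
0.6 [ 3.9  2.3 -3.9] [ 0.51 -0.91 -0.02] -2.024 0.0149 46.4
0.9 [ 2.5  5.5 -5.6] [ 1.56 -0.92 -0.08] -2.323 0.0147 46.8
1.1 [ 2.7  4.4 -5.5] [ 1.75 -0.97  0.  ] -2.523 0.0148 47.2
1.2 [ 2.7  4.7 -5.3] [ 1.85 -0.97 -0.08] -2.623 0.0144 47.4
1.25 [ 3.   6.2 -6.2] [ 1.99 -0.97  0.38] -2.672 0.015 47.7
```

The turn moment jumps at 1.25 rad, so it has reached the stop. Pushing home.

```bash
python3 - <<'E'
from h import *
K=np.array([.4508,.003]);r=Rn.from_quat(read_ee_rot())
movel([*K,.110],(Rn.from_euler('z',.015)*r).as_quat(),vel=.05)
print(movel([*K,.0925],vel=.03,stop_force=30),read_tcp_pos(),np.round(read_force(),1),read_opening())
move_gripper(.04);pause(.2);movel([*K,.17],vel=.15)
goto_joints([1.2,*read_joints()[1:]])
q=grab_frame("top");s=grab_frame("scene")
a=ortho("top",q[0],0,.06,.33,.67,-.50,.15,1220);b=cv2.resize(s[0][150:290,110:370],None,fx=1.6,fy=1.6,interpolation=cv2.INTER_CUBIC)
c=cv2.resize(s[0][180:240,240:310],None,fx=3.7*.99,fy=224/60.)
c=c[:224];m=np.zeros((a.shape[0]+224,a.shape[1],3),np.uint8);m[:a.shape[0]]=a;m[a.shape[0]:,:b.shape[1]]=b;m[a.shape[0]:,b.shape[1]:b.shape[1]+c.shape[1]]=c
m=cv2.resize(m,None,fx=.9,fy=.9);cv2.imwrite("pics/end.png",m[:,:,::-1]);print(m.shape,read_clock())
E
```

```text
False [0.45165235 0.00411875 0.09374732] [-2.   7.3  5.6] 0.014437437781295578
(574, 714, 3) 51.4167
```

View pics/end.png

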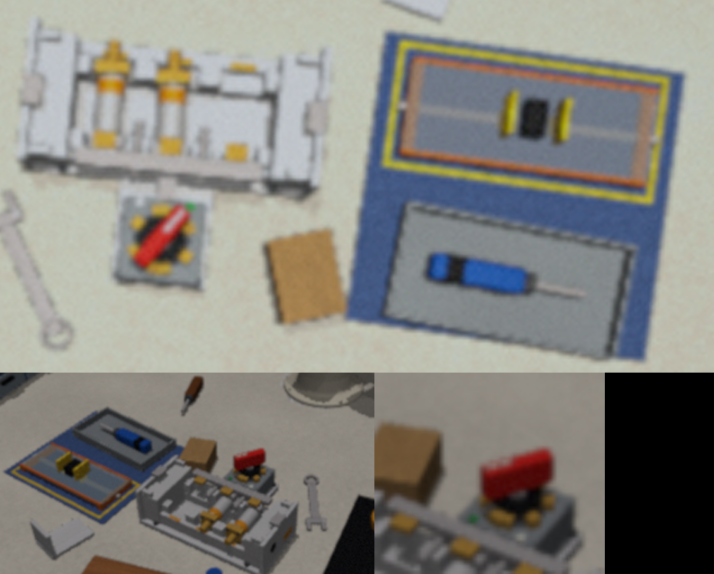

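The bar's white line points at the green dot, and the prongs are out over both pullers. The guard and driver are in place. To confirm the knob is fully home, I'll press its top lightly with closed fingertips.

```bash
python3 - <<'E'
from h import *
K=fr(FX,FY,-.12,0);y=FY-.61
j=read_joints();goto_joints([np.arctan2(K[1],K[0]),*j[1:]])
move_gripper(0,40); r=read_ee_rot()
movel([*K,.135],vel=.15)
print(movel([*K,.116],vel=.02,stop_force=12),read_tcp_pos(),read_opening())
z=read_tcp_pos()[2]
pause(.2);print(np.round(read_force(),1))
movel([*K,.2],vel=.15);print(read_clock())
E
```

```text
True [0.45061151 0.00326704 0.12069859] 0.00022255063629569562
[-1.6  0.4  5.4]
56.575
```

Contact came at TCP 0.1207 m, against 0.121 m expected for a knob that is home, so it is down. Handing in.

```bash
python3 -c "
from h import *
pause(.5);print(finish_job())"
```

```text
the job is handed in; nothing more can be done
None
```

I handed the job in after about 57 s of robot time, with the driver in the tray, the guard on the outline, both pullers present seated nose-out (bays 2 and 3), and the knob home at clamp; the hand-in returned no verdict.

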